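# Pack out a plaster mould in its clamping frame

## Task

The plaster mould in the wooden clamping frame must be packed out before casting: try the packing boards from the rack in the gap between the mould and the sprung clamp board until you find one that slides in snugly, so that the springs grip it, and press it gently down until its crossbar rests on both rails. Feel your way and never force a board that jams, as plaster chips easily; hang the boards you do not use back in the rack, and leave the other things on the table alone.

Things in the scene. Friction and masses are not known exactly. Their poses are not given: they have to be found in the camera images.
- mould_frame: Wooden clamping frame, fixed, 124 (x) x 266 (y) mm, pose differs. Origin on the table between its rails; y along it: screw stop with black knob at the +y end, springs at the -y end. Rails along y: inner faces at x = +-48, outer at +-62, tops at z = 76 mm. Between them an immovable white two-part plaster mould, 90 x 100 mm, top at z = 70 mm, backed by the stop.
- gap_edge (a point): Point of the frame at its x = 0, y = -62, z = 76 mm (rail-top height), above the clamp board's face at rest. The gap opens from here towards +y (frame axes) to the mould's face: 8.5 to 18 mm wide, different each time. Top edges of both faces are rounded, radius 4 mm. A board is home when its origin is at this height, x = 0, crossbar on both rails, y along the frame's y (either way).
- spring_end (a point): Middle of the frame's outer face at its sprung end (frame y = -121, z = 42 mm). Inside, a brown clamp board slides on two rods: springs hold it on its stop with 2.5 N; it yields 3.6 mm towards -y (3.9 N), then is solid. A snug board takes 5 to 7 N to enter, then drags 1.5 to 3 N; a loose one does not drag; one over 3.6 mm thicker than the gap jams with its tip at most 25 mm below the rail tops.
- rack: Plywood rack, fixed, 124 (x) x 194 (y) x 89 mm, pose differs. Origin on the table under its middle. Three places at y = -60, 0, +60 mm: notches 28 mm wide at the bottom, 43 at the mouth, 13 deep, in the side rails (x = +-48 to +-62 mm), notch bottoms at z = 76 mm. A board hangs by its crossbar in a pair of notches, blade down between the rails, its y along the rack's y, origin at z = 76 mm.
- packer_12: Wooden packing board, 12 mm thick, yellow grip; loose, about 140 g, hangs in any of the rack's places. Origin: underside centre of its crossbar (124 x 16 x 14 mm, along x). Blade below: 80 mm wide (x), 12 mm thick (y), down to z = -60 mm, lowest 10 mm tapered to 6 mm. Grip block 28 (x) x 16 (y) mm, z = 14 to 50 mm: pinch across y.
- packer_15: Wooden packing board, 15 mm thick, green grip; loose, about 140 g, hangs in any of the rack's places. Origin: underside centre of its crossbar (124 x 16 x 14 mm, along x). Blade below: 80 mm wide (x), 15 mm thick (y), down to z = -60 mm, lowest 10 mm tapered to 9 mm. Grip block 28 (x) x 16 (y) mm, z = 14 to 50 mm: pinch across y.
- packer_18: Wooden packing board, 18 mm thick, red grip; loose, about 140 g, hangs in any of the rack's places. Origin: underside centre of its crossbar (124 x 16 x 14 mm, along x). Blade below: 80 mm wide (x), 18 mm thick (y), down to z = -60 mm, lowest 10 mm tapered to 12 mm. Grip block 28 (x) x 16 (y) mm, z = 14 to 50 mm: pinch across y.
- wood_rib: Bystander: flat kidney-shaped wooden rib, 83 x 52 x 8 mm. Origin: centre of its underside.
- cone_stopper: Bystander: small pale cone, 20 mm across, 39 mm high, standing behind the rack. Origin: centre of its underside.
- tape_roll: Bystander: roll of tape lying flat, 104 mm across, 25 mm high. Origin: centre of its underside.
- slip_trailer: Bystander: white rubber bulb with a needle, 34 mm across, 58 mm high, standing behind the frame. Origin: centre of its underside.

How it is judged:
By the outcome, as a careful person would: the job done as asked, in the order asked, and still so for the second after the job is handed in, with the robot touching nothing.
It also fails if it takes over 72 s, if anything falls off the work surface, if the arm or the gripper's body presses on something with over 40 N, if the wrist force passes 120 N, or if a joint passes its speed limit or range.

## Robot

A 7-joint arm with a two-finger parallel gripper is mounted at the origin on a cart in front of the work surface, level with it; the furniture and walls round the work are solid. World frame = base frame: x ahead of the robot, y to its left, z up, the work surface at z = 0. Lengths are in mm, angles in rad, forces in N, time in s.
With the tool pointing down it reaches from about 400 to 875 mm from the base axis. Payload 19.3 kg.
Tool frame: the origin (TCP) lies where the fingers leave the gripper's body, on its centre line; the fingertips stand 73 mm ahead of it and the grasp point (between the pads) lies 54 mm ahead of it; z points along the fingers, y is the line along which they close (so a half turn about z gives the same grasp; the last joint's range is limited). The gripper opens to 85 mm and grips with 20 to 120 N. Pads are 22 mm wide; open, the fingers measure 114 mm over their backs; the gripper's body (76 mm by 85 mm) begins 54 mm behind the grasp point. The pads swing forward as they close: fully open they stand 13 mm farther back than shut.
Start: joints at [-0.07, 0.521, -0.036, 1.599, 0.021, 1.021, -0.113], TCP at [624.993, -0.025, 303.891] pointing down, gripper open.
Joint ranges: [-2.91, 2.91], [-0.3, 2.13], [-1.5, 1.42], [0.17, 2.43], [-1.26, 4.41], [0.16, 1.93], [-2.52, 2.52]. Speed limits (rad/s): [1.89, 1.89, 2.39, 2.39, 3.01, 3.01, 3.01].

## Interface

Orientations are given as [roll, pitch, yaw] about the fixed x, y, z axes, in that order (R = Rz(yaw) Ry(pitch) Rx(roll)).
In Python, from cell import read_state, read_camera, hand_in gives the robot as it stands.
- The arm moves only by the shell command python3 -m crank 'ROWS' [FORCE]. ROWS is a JSON object of lists of equal length, an entry for each row: "dp": the shift along the tool's x, y, z in m, a list of three; "angular": the turn, a rotation vector about the tool's x, y, z in rad, a list of three; "fingers": the finger opening in m, from 0 to 0.0854. A call has 1 to 10 rows; each row shifts and turns the commanded pose from where the row before left it, along the tool's axes as they then stand; what a row does not reach is not made up. A row lasts 1/8 s, in which the tool goes at most 62.5 mm and 10.7 degrees, less where a joint would pass 70% of its speed; a pose out of reach is approached as far as the arm can. A call is refused whole if a number of a shift passes 0.0625 or a number of a turn 0.188, either way. A call with a gripper value outside its range is refused whole. The fingers move at their own pace and stop on an object; FORCE is the grip in N (left out, the last holds). Time passes only in rows, so rows that do not move let the fingers close. It gives the time, the measured TCP pose, the force, the opening and the grip force at its end, in the units of the state.
- read_state(): the state, without advancing time (a new reading comes with each control period).
- read_camera(name): name is "scene" or "side" or "wrist"; returns a dict with "img" (384x512x3 uint8, red, green, blue), "depth" (384x512 float32, mm along the optical axis (not along the pixel's ray), 0 where there is no reading), "fx", "fy", "cx", "cy" (pixels), "k1" (the pictures are not rectified: a ray, as slopes to the right and down, at radius r is drawn at 1 + k1 r^2 times it, then the intrinsics apply), "world_to_cam" (4x4, takes a point from world to camera coordinates). Camera axes: x right, y down, z forward; pixel columns grow to the right and rows downward; lengths in mm; the calibration is good to about 2 mm. A picture is of the moment at which its call begins.
- hand_in(): hands the job in; it is judged then, once.
The state is a dict: "t": time; "qpos": joint angles; "qd": joint speeds; "joint_torque": joint torques, N m; "tool_pos": TCP position; "tool_rot": TCP orientation; "wrist_force": force on the tool from outside, world axes, zero at the start; "torque": the same for the moment, N m; "opening": finger opening in mm; "gripper_force": force on a finger pad.
Only numpy, scipy, OpenCV 4.12 (cv2) and the standard library are available. Lean on these libraries where they do the work, as an engineer would, in place of code of your own. Each camera call takes 0.05 s, during which the arm holds its last target. There are 200 camera calls.

## Working session

There is one attempt and no reset: what is moved stays moved. The work goes in short steps, Python scripts to look and compute and a shell command to move; the robot and the scene stay as the last step left them, time stands still between calls to the robot, and variables do not carry over. Pictures are saved under pics/ and viewed, at most 12 in all, crops included, and the job is handed in when it is done.

```bash
mkdir -p pics; ls; python3 - <<'E'
from cell import *
import cv2,numpy as np
s=read_state();print(s)
for n in("scene","side"):
    c=read_camera(n);cv2.imwrite(f"pics/{n}0.png",c["img"][:,:,::-1]);np.savez(f"{n}0.npz",**c)
    print(n,c["fx"],c["cx"],c["k1"],c["world_to_cam"].round(3).tolist() if hasattr(c["world_to_cam"],'round') else c["world_to_cam"])
E
```

```text
pics
{'t': 0.0, 'qpos': array([-0.07018626,  0.52200242, -0.03634444,  1.60000168,  0.02123452,
        1.02109379, -0.11278367]), 'qd': array([ 0.00051153, -0.00135519, -0.00076854, -0.00202702,  0.00155621,
        0.00071072, -0.00084932]), 'joint_torque': array([-4.24098413e-03, -9.27110124e+01,  1.97758444e+00, -3.69928443e+01,
        1.76317629e-02,  8.19846697e-03, -6.58496788e-05]), 'tool_pos': array([ 6.24747385e+02, -3.76617579e-02,  3.03334995e+02]), 'tool_rot': array([-3.14047798e+00,  1.00588254e-04,  1.57082171e+00]), 'wrist_force': array([0.0161742 , 0.30158739, 0.50357739]), 'torque': array([-0.03269967,  0.01252683, -0.03014142]), 'gripper_force': 0.0, 'opening': 85.48701539413433}
scene 379.082110801015 255.77752546064826 0.01602143194393129 [[0.9, -0.435, -0.007, -510.597], [-0.328, -0.668, -0.668, 220.412], [0.286, 0.604, -0.744, 1028.886], [0.0, 0.0, 0.0, 1.0]]
side 395.77514028697385 262.7573011490578 -0.09989082658028893 [[-0.967, -0.255, 0.019, 543.395], [-0.141, 0.467, -0.873, 165.32], [0.214, -0.846, -0.488, 854.325], [0.0, 0.0, 0.0, 1.0]]
```

View pics/scene0.png

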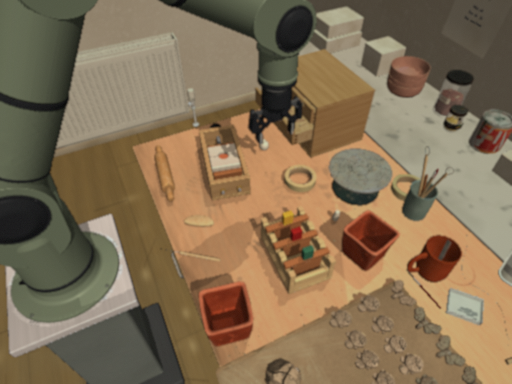

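View pics/side0.png

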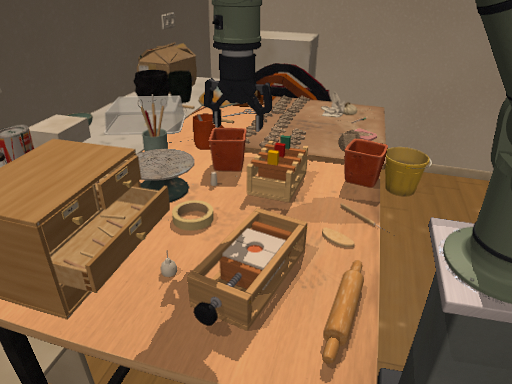

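The scene camera shows the frame at about (223,163) with its mould, and the rack at (297,247) with yellow, red and green grips in order. The side camera shows the frame's knob at (207,312) and the rack at (278,170). Next I'll build a top-down view from both depth images.

```bash
cat > h.py <<'E'
import numpy as np,cv2
from cell import *
def load(n): return dict(np.load(n+".npz"))
def cloud(c):
    d=c["depth"].astype(float);v,u=np.nonzero(d>0);z=d[v,u]
    x=(u-c["cx"])/c["fx"];y=(v-c["cy"])/c["fy"];X,Y=x.copy(),y.copy()
    for _ in range(6):
        f=1+c["k1"]*(X*X+Y*Y);X,Y=x/f,y/f
    P=np.c_[X*z,Y*z,z];T=c["world_to_cam"]
    return (P-T[:3,3])@T[:3,:3],c["img"][v,u]
E
python3 - <<'E'
from h import *
ims=[]
for n in("scene0","side0"):
    P,C=cloud(load(n))
    m=(P[:,0]>350)&(P[:,0]<850)&(P[:,1]>-400)&(P[:,1]<400)&(P[:,2]>-15)&(P[:,2]<160)
    P,C=P[m],C[m];o=np.argsort(P[:,2]);P,C=P[o],C[o]
    print(n,len(P),np.median(P[P[:,2]<8][:,2]))
    I=np.zeros((800,500,3),np.uint8)
    for p,c in zip(P,C):
        cv2.circle(I,(int(p[0]-350),int(400-p[1])),1,tuple(int(k) for k in c[::-1]),-1)
    ims.append(cv2.rotate(I,cv2.ROTATE_90_COUNTERCLOCKWISE))
    # heights
    H,e=np.histogram(P[:,2],bins=np.arange(-10,150,4));print(H)
I=np.vstack(ims);I=cv2.resize(I,(480,600)) ;
I=cv2.resize(np.vstack([ims[0][:, :],ims[1]]),None,fx=.6,fy=.6);print(I.shape)
cv2.imwrite("pics/top.png",I)
E
```

```text
scene0 34340 1.6241786809362486
[    0   571 11635  8584   695   819   556   304   373   401   281   279
   297   283   297   342   384   527   445   458   851   743   634   462
   616  1416   290   208   345   533   124    70    70   113   173    25
    20    41    12]
side0 53308 -0.9958228695136916
[    1  6415 22616   636   967  1303   510   588   636   522   526   495
   577   402   529   528   676   742   901  2016   976  1640  1314   753
  1560   436   395   459   533   364   323   304   385   367   200   213
   472   145   180]
(600, 480, 3)
```

View pics/top.png

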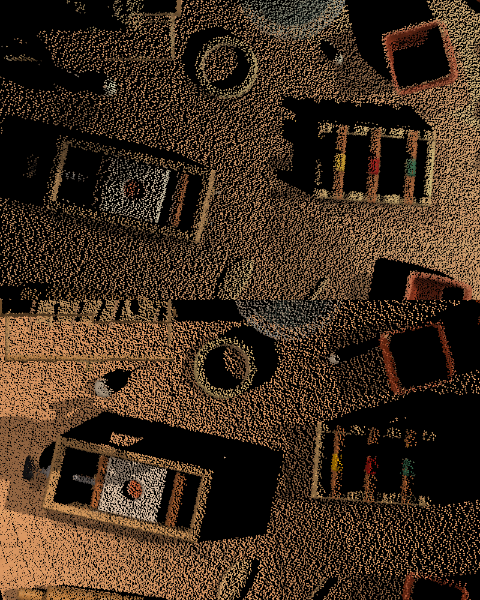

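The top view (column = 0.6(400−y), row = 0.6(850−x)) shows the frame around (133,187) and the rack around (372,163). I'll fit both rectangles at rail height.

```bash
cat >> h.py <<'E'
from scipy.optimize import minimize
def fit(P,p0,ln,zlo=72.5,zhi=80):
    """rails fit: template of two rails |x|48..62, |y|<ln/2, pose (x,y,yaw)"""
    def loc(p,Q):
        c,s=np.cos(p[2]),np.sin(p[2]);d=Q[:,:2]-p[:2];return np.c_[c*d[:,0]+s*d[:,1],-s*d[:,0]+c*d[:,1]]
    Q=P[(P[:,2]>zlo)&(P[:,2]<zhi)];L=loc(p0,Q);Q=Q[(abs(L[:,0])<85)&(abs(L[:,1])<ln/2+30)]
    def cost(p,w):
        L=loc(p,Q);sg=lambda t:1/(1+np.exp(-t/w))
        a=abs(L[:,0]);b=abs(L[:,1])
        f=(sg(a-48)*sg(62-a))*sg(ln/2-b)
        out=1-sg(62-a)*sg(ln/2-b)
        return -np.sum(f)+np.sum(out)
    p=np.array(p0,float)
    for w in(6,3,1.5):
        best=min((minimize(cost,p+np.array([a,b,t]),(w,),method="Nelder-Mead",options=dict(initial_simplex=p+np.array([a,b,t])+np.array([[0,0,0],[4,0,0],[0,4,0],[0,0,.04]]))) for a in(-5,0,5) for b in(-5,0,5) for t in(-.04,.04)),key=lambda r:r.fun);p=best.x
    return p,best.fun,len(Q),loc(p,Q)
E
python3 - <<'E'
from h import *
for n in("scene0","side0"):
    P,C=cloud(load(n))
    t=P[(abs(P[:,2])<10)&(P[:,0]>400)&(P[:,0]<750)&(abs(P[:,1])<300)][:,2];print(n,"table",np.median(t),t.std())
    for nm,p0,ln in(("frame",(542,178,-.2),266),("rack",(575,-225,0.),194)):
        p,f,N,L=fit(P,p0,ln);print(nm,p.round(3),round(f),N)
    # grips
    hsv=cv2.cvtColor(C[None].astype(np.uint8),cv2.COLOR_RGB2HSV)[0].astype(int)
    for g,(a,b) in dict(yellow=(22,32),red=(0,5),green=(65,95)).items():
        m=(hsv[:,0]>=a)&(hsv[:,0]<=b)&(hsv[:,1]>140)&(abs(P[:,0]-575)<80)&(abs(P[:,1]+225)<110)&(P[:,2]>85)&(P[:,2]<135)
        q=P[m];T=q[q[:,2]>118];print(g,len(q),len(T),np.median(T,0).round(1) if len(T) else q.mean(0),q.min(0).round(),q.max(0).round())
E
```

```text
scene0 table 1.9331525683383068 1.9023730607747942
frame [ 5.34902e+02  1.83578e+02 -2.21000e-01] -327 931
rack [ 5.72481e+02 -2.27711e+02 -7.20000e-02] -149 325
yellow 24 24 [ 576.9 -171.   126.2] [ 567. -173.  122.] [ 590. -164.  131.]
red 117 66 [ 572.9 -226.1  126.7] [ 560. -232.   94.] [ 586. -216.  130.]<stdin>:11: RuntimeWarning: Mean of empty slice.
  ret = um.true_divide(
Traceback (most recent call last):
ValueError: zero-size array to reduction operation minimum which has no identity
```

```bash
python3 -m crank '{"dp":[[0.045,-0.0225,0],[0.045,-0.0225,0],[0.045,-0.0225,0],[0.045,-0.0225,0],[0,0,0],[0,0,0],[0,0,0],[0,0,0],[0,0,0],[0,0,0]],"angular":[[0,0,0],[0,0,0],[0,0,0],[0,0,0],[0,0,0.18],[0,0,0.18],[0,0,0.18],[0,0,0.18],[0,0,0.18],[0,0,0.18]],"fingers":[0.0854,0.0854,0.0854,0.0854,0.0854,0.0854,0.0854,0.0854,0.0854,0.0854]}'
python3 -m crank '{"dp":[[0,0,0],[0,0,0],[0,0,0],[0,0,0],[0,0,0]],"angular":[[0,0,0.18],[0,0,0.18],[0,0,0.18],[0,0,0.17],[0,0,0]],"fingers":[0.0854,0.0854,0.0854,0.0854,0.0854]}'
python3 - <<'E'
from h import *
c=read_camera("wrist");np.savez("wf.npz",**c);cv2.imwrite("pics/wf.png",c["img"][:,:,::-1])
s=read_state();print(s["t"],s["tool_pos"],s["tool_rot"],s["qpos"].round(2),s["wrist_force"])
T=c["world_to_cam"];print(-T[:3,:3].T@T[:3,3],T[:3,:3].round(2).tolist(),c["fx"])
E
```

```text
t: 1.35
tool_pos: [534.9, 179.9, 303.7]
tool_rot: [-3.142, 0.001, 0.485]
wrist_force: [-0.5, 0.4, -0.3]
opening: 85.2
gripper_force: 0.0
t: 1.98
tool_pos: [534.8, 180.2, 303.6]
tool_rot: [3.141, 0.0, -0.218]
wrist_force: [-0.4, -0.1, 0.0]
opening: 85.0
gripper_force: 0.0
2.025 [534.85379435 180.14174114 303.68782842] [ 3.14116421e+00  2.52478955e-04 -2.15119099e-01] [-0.68  0.45  0.34  1.78 -0.18  0.95 -2.05] [-1.0741996  -0.47404764  1.06244014]
[609.20173518 164.0315554  373.29528836] [[-0.22, -0.98, -0.0], [-0.93, 0.21, 0.3], [-0.3, 0.07, -0.95]] 337.4286108206947
```

View pics/wf.png

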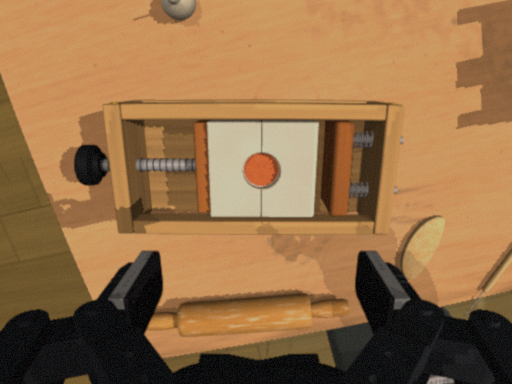

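The wrist picture shows the frame squarely: knob at (90,165), stop board at (201,165), white mould from column 209 to 318, gap from 318 to 331, and clamp board from 331 to 352. The rails run at rows 103–118 and 214–232. I'll rectify it on the rail-top plane for accuracy.

```bash
cat >> h.py <<'E'
def proj(c,W):
    T=c["world_to_cam"];q=W@T[:3,:3].T+T[:3,3];x=q[:,0]/q[:,2];y=q[:,1]/q[:,2];f=1+c["k1"]*(x*x+y*y)
    return np.c_[c["fx"]*x*f+c["cx"],c["fy"]*y*f+c["cy"]]
def rect(c,p,z,hx,hy,s):
    """top view on plane z in local axes: columns = -y (left +y), rows = -x (up +x)"""
    lx,ly=np.meshgrid(np.arange(hx,-hx,-1/s),np.arange(hy,-hy,-1/s),indexing="ij")
    co,si=np.cos(p[2]),np.sin(p[2])
    W=np.c_[(p[0]+co*lx-si*ly).ravel(),(p[1]+si*lx+co*ly).ravel(),np.full(lx.size,z)]
    uv=proj(c,W).astype(np.float32).reshape(*lx.shape,2)
    return cv2.remap(c["img"],uv,None,cv2.INTER_CUBIC)
E
python3 - <<'E'
from h import *
c=load("wf");P,C=cloud(c)
t=P[(abs(P[:,2])<12)&(abs(P[:,1]-180)<220)&(P[:,0]>420)&(P[:,0]<700)][:,2];print("table",np.median(t))
p,f,N,L=fit(P,(535,183,-.22),266);print(p.round(3),f,N)
p=np.array([535,183,-.22])
I=rect(c,p,76,75,145,2.7);print(I.shape)
cv2.imwrite("pics/rf.png",I[:,:,::-1])
E
```

```text
table -0.22121567946731127
[ 5.35430e+02  1.86025e+02 -2.23000e-01] -6590.8911797029705 12059
(405, 783, 3)
```

View pics/rf.png

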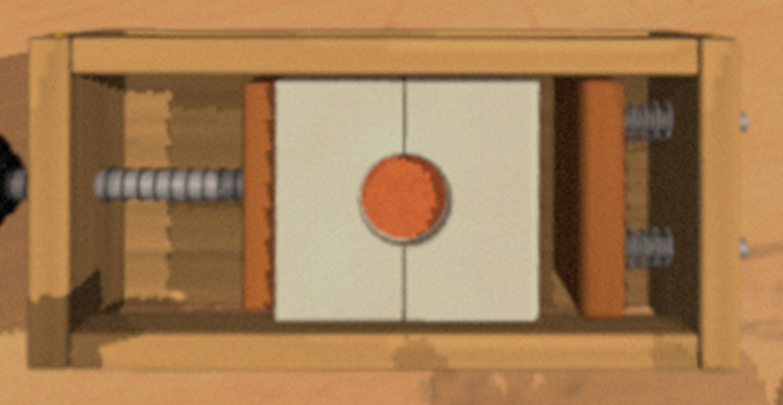

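Outer edges in the rectified view are at cols 29–740 and rows 38–369 (263 × 122.6 mm, so 1% small). The mould edge is at col ~539–543 and the clamp face at ~582, which puts the gap at about 14–15 mm. That is ambiguous, so I'll take a closer look from right above the gap.

```bash
python3 -m crank '{"dp":[[-0.017,0.02,0.04],[-0.017,0.02,0.04],[-0.016,0.02,0.03],[0,0,0],[0,0,0]],"angular":[[0,0,0.005],[0,0,0],[0,0,0],[0,0,0],[0,0,0]],"fingers":[0.0854,0.0854,0.0854,0.0854,0.0854]}'
python3 - <<'E'
from h import *
c=read_camera("wrist");np.savez("wf2.npz",**c)
T=c["world_to_cam"];cam=-T[:3,:3].T@T[:3,3];print(cam)
p=np.array([535.4,186,-.223]);co,si=np.cos(p[2]),np.sin(p[2])
p[:2]+= -8*np.array([-si,co])   # shift to frame origin guess
d=cam[:2]-p[:2];print("cam local",co*d[0]+si*d[1],-si*d[0]+co*d[1])
q=p.copy();q[:2]+=-62*np.array([-si,co]);print("gap_edge guess",q)
I=rect(c,q,76,70,66,5.5);cv2.imwrite("pics/rf2.png",cv2.resize(I,None,fx=.78,fy=.78)[:,:,::-1]);print(I.shape,q)
P,C=cloud(c);d=P[:,:2]-q[:2];l=np.c_[co*d[:,0]+si*d[:,1],-si*d[:,0]+co*d[:,1]]
m=abs(l[:,0])<30
for lo in np.arange(-66,60,3): 
    k=m&(l[:,1]>=lo)&(l[:,1]<lo+3);print(lo,k.sum(),np.percentile(P[k,2],[10,50,90]).round(1) if k.any() else "",end=" | ")
E
```

```text
t: 2.65
tool_pos: [473.7, 132.8, 194.4]
tool_rot: [-3.141, -0.001, -0.222]
wrist_force: [0.1, -0.3, -0.5]
opening: 85.5
gripper_force: 0.0
[547.94163467 116.34376454 264.15975792]
cam local 27.636000680919572 -57.15777164424008
gap_edge guess [ 5.19919057e+02  1.17733314e+02 -2.23000000e-01]
(770, 726, 3) [ 5.19919057e+02  1.17733314e+02 -2.23000000e-01]
-66 9 [73.2 73.5 74.3] | -63 444 [74.6 75.5 76.3] | -60 563 [74.8 75.6 76.5] | -57 551 [74.8 75.7 76.4] | -54 555 [74.9 75.7 76.5] | -51 596 [74.6 75.5 76.4] | -48 2295 [14.  52.  73.2] | -45 395 [11.  12.4 46.3] | -42 402 [11.1 12.4 49.1] | -39 350 [11.  12.2 45.9] | -36 439 [11.1 12.5 48.3] | -33 380 [10.9 12.3 48.9] | -30 168 [12.  44.4 46.6] | -27 124 [44.4 48.5 49.8] | -24 152 [65.9 67.  68.3] | -21 509 [68.2 69.1 70. ] | -18 537 [68.9 69.7 70.6] | -15 541 [68.8 69.7 70.5] | -12 540 [68.8 69.6 70.4] | -9 542 [68.4 69.4 70.3] | -6 792 [11.9 61.4 68.5] | -3 336 [10.7 11.6 12.6] | 0 324 [10.6 11.7 12.6] | 3 324 [10.8 11.7 12.6] | 6 322 [10.8 11.8 12.6] | 9 623 [11.3 43.5 68.1] | 12 548 [68.3 69.4 70.4] | 15 537 [69.  69.7 70.5] | 18 529 [69.  69.8 70.6] | 21 544 [68.9 69.7 70.6] | 24 541 [68.9 69.7 70.5] | 27 541 [68.8 69.7 70.5] | 30 534 [68.8 69.7 70.5] | 33 536 [68.9 69.7 70.6] | 36 535 [68.8 69.7 70.5] | 39 532 [68.9 69.8 70.6] | 42 535 [68.9 69.8 70.5] | 45 448 [63.5 69.6 70.5] | 48 489 [61.3 69.3 70.5] | 51 492 [61.3 68.9 70.3] | 54 512 [61.3 63.5 70.2] | 57 515 [61.2 62.9 70.2] |
```

View pics/rf2.png

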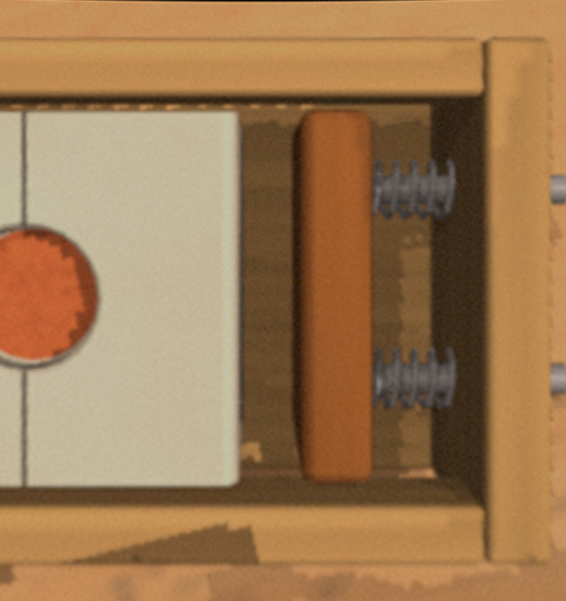

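The close view shows the mould edge at col 239, the clamp face at ~296, the spring end's outer face at 549, and the rails at rows 38–563. That gives a gap of about 14.0 mm, so the green 15 mm board is the candidate. Next I'll go over the rack.

```bash
python3 -m crank '{"dp":[[0,0,-0.05],[0,0,-0.05],[0.015,0.0425,0],[0.015,0.0425,0],[0.015,0.0425,0],[0.015,0.0425,0],[0.015,0.0425,0],[0.015,0.0425,0],[0.015,0.0425,0],[0.015,0.0425,0]],"angular":[[0,0,0],[0,0,0],[0,0,0],[0,0,0],[0,0,0],[0,0,0],[0,0,0],[0,0,0],[0,0,0],[0,0,0]],"fingers":[0.0854,0.0854,0.0854,0.0854,0.0854,0.0854,0.0854,0.0854,0.0854,0.0854]}'
python3 -m crank '{"dp":[[0,0,0],[0,0,0],[0,0,0]],"angular":[[0,0,-0.15],[0,0,0],[0,0,0]],"fingers":[0.0854,0.0854,0.0854]}'
python3 - <<'E'
from h import *
# frame yaw / edges from wf2
c=load("wf2");q=np.array([519.92,117.73,-.223])
I=cv2.cvtColor(rect(c,q,76,70,66,5.5),cv2.COLOR_RGB2GRAY).astype(float)
I=cv2.GaussianBlur(I,(0,0),2)
g=np.abs(np.gradient(I,axis=0));
for a,b in((30,70),(100,135),(630,660),(700,735)):
    r=a+g[a:b,40:600].argmax(0);u=np.arange(40,600);k=np.polyfit(u,r,1);k=np.polyfit(u[abs(r-np.polyval(k,u))<4],r[abs(r-np.polyval(k,u))<4],1);print("rail",np.polyval(k,363)/5.5,"slope",k[0])
gx=np.gradient(I,axis=1)
for nm,a,b,s in(("mould",290,330,-1),("clamp",360,400,1),("clampback",460,495,1),("spring end out",690,720,1)):
    seg=np.abs(gx[200:560,a:b]).mean(0);print(nm,(a+seg.argmax()),"local y",66-(a+seg.argmax())/5.5)
c=read_camera("wrist");np.savez("wr.npz",**c)
P,C=cloud(c)
p,f,N,L=fit(P,(572,-228,-.07),194,85,92);print("rack(z 89)",p.round(3),f,N)
p,f,N,L=fit(P,(572,-228,-.07),194,83,94);print("rack",p.round(3),f,N)
I=rect(c,p,89,75,110,2.7);cv2.imwrite("pics/rr.png",I[:,:,::-1]);print(I.shape)
hsv=cv2.cvtColor(C[None].astype(np.uint8),cv2.COLOR_RGB2HSV)[0].astype(int)
co,si=np.cos(p[2]),np.sin(p[2]);d=P[:,:2]-p[:2];l=np.c_[co*d[:,0]+si*d[:,1],-si*d[:,0]+co*d[:,1]]
for g,(a,b) in dict(yellow=(22,32),red=(0,5),green=(65,95)).items():
    m=(hsv[:,0]>=a)&(hsv[:,0]<=b)&(hsv[:,1]>120)&(abs(l[:,0])<30)&(abs(l[:,1])<90)&(P[:,2]>121)&(P[:,2]<132)
    if m.sum()>5:
        print(g,m.sum(),"local",np.percentile(l[m],[3,97],axis=0).round(1).tolist(),"z",np.median(P[m,2]),cv2.minAreaRect(P[m,:2].astype(np.float32)))
E
```

```text
t: 3.95
tool_pos: [515.2, -227.0, 294.9]
tool_rot: [-3.142, -0.002, -0.222]
wrist_force: [0.2, 0.3, -0.6]
opening: 85.1
gripper_force: 0.0
t: 4.32
tool_pos: [514.8, -225.2, 294.3]
tool_rot: [-3.141, -0.001, -0.076]
wrist_force: [0.4, 0.4, 0.9]
opening: 85.5
gripper_force: 0.0
rail 8.987184054495101 slope -0.016175592369726054
rail 22.26493363101341 slope -0.004495036556979047
rail 118.03817488940612 slope -0.0010846198944690197
rail 131.76957229967624 slope 0.0014652467207439917
mould 306 local y 10.363636363636367
clamp 374 local y -2.0
clampback 474 local y -20.181818181818187
spring end out 707 local y -62.54545454545453
rack(z 89) [ 5.75175e+02 -2.24083e+02 -7.60000e-02] -4351.586145547508 10805
rack [ 5.75173e+02 -2.24070e+02 -7.60000e-02] -4706.9597671819265 11466
(405, 594, 3)
yellow 808 local [[-11.9, 51.6], [12.7, 65.3]] z 125.72991318634712 ((579.7189331054688, -165.93527221679688), (15.448884010314941, 26.987863540649414), 86.73727416992188)
red 826 local [[-13.5, -4.5], [11.1, 9.3]] z 125.55047683506432 ((574.3790893554688, -221.64883422851562), (15.190295219421387, 26.694061279296875), 85.65474700927734)
green 730 local [[-11.4, -65.6], [12.7, -51.5]] z 125.5325807788144 ((571.0476684570312, -282.76959228515625), (15.829517364501953, 26.158790588378906), 87.17121124267578)
```

View pics/rr.png

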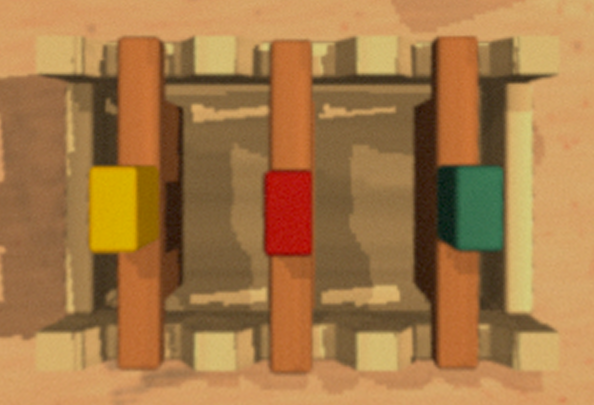

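The rectified rack view shows yellow at (124,208), red at (289,213) and green at (470,208), with all crossbars seated and square to the rack. The grip tops measure 125.5 mm against 126 expected. I'll go to the green board with the fingers narrowed so they clear the neighbour.

```bash
python3 -m crank '{"dp":[[0.0303,0.02645,0],[0.0303,0.02645,0],[0,0,0.03],[0,0,0.03],[0,0,0],[0,0,0]],"angular":[[0,0,0],[0,0,0],[0,0,0],[0,0,0],[0,0,0],[0,0,0]],"fingers":[0.045,0.045,0.045,0.045,0.045,0.045]}'
```

```text
t: 5.12
tool_pos: [571.4, -282.8, 235.2]
tool_rot: [3.141, -0.001, -0.074]
wrist_force: [-0.2, -0.5, 1.1]
opening: 44.9
gripper_force: 0.0
```

```bash
python3 -m crank '{"dp":[[0,0,0.03],[0,0,0.025],[0,0,0.013],[0,0,0],[0,0,0],[0,0,0],[0,0,0],[0,0,0]],"angular":[[0,0,0],[0,0,0],[0,0,0],[0,0,0],[0,0,0],[0,0,0],[0,0,0],[0,0,0]],"fingers":[0.045,0.045,0.045,0.045,0.01,0.01,0.01,0.01]}' 50; python3 -c "
from cell import *
s=read_state();print(s['tool_pos'],s['tool_rot'],s['wrist_force'],s['torque'],s['opening'],s['gripper_force'])"
```

```text
t: 6.12
tool_pos: [571.3, -283.1, 167.1]
tool_rot: [3.141, -0.002, -0.074]
wrist_force: [-1.3, -0.3, 6.6]
opening: 15.2
gripper_force: 49.8
[ 571.32298355 -283.12958721  167.06386883] [ 3.14122468e+00 -1.52445999e-03 -7.42976320e-02] [-1.33497303 -0.27278439  6.58679933] [0.2070221  0.22538482 0.05130595] 15.219230556610173 49.76368725299835
```

```bash
python3 -m crank '{"dp":[[0,0,-0.01],[0,0,-0.02],[0,0,-0.03],[0,0,-0.03],[0,0,-0.03],[0,0,0],[0,0,0],[0,0,0]],"angular":[[0,0,0],[0,0,0],[0,0,0],[0,0,0],[0,0,0],[0,0,0],[0,0,0],[0,0,0]],"fingers":[0.01,0.01,0.01,0.01,0.01,0.01,0.01,0.01]}'; python3 - <<'E'
from h import *
s=read_state();print(s['tool_pos'],s['wrist_force'],s['torque'],s['opening'],s['gripper_force'])
c=read_camera("wrist");np.savez("wg.npz",**c);cv2.imwrite("pics/wg.png",c["img"][:,:,::-1])
for n in("scene","side"):
    c=read_camera(n);P,C=cloud(c);np.savez(n+"g.npz",**c)
    t=s["tool_pos"];m=(abs(P[:,0]-t[0])<75)&(abs(P[:,1]-t[1])<30)&(P[:,2]>110)&(P[:,2]<t[2]-60)
    for z0 in range(120,230,10):
        k=m&(P[:,2]>=z0)&(P[:,2]<z0+10)
        if k.sum()>5:print(n,z0,k.sum(),P[k].min(0).round(),P[k].max(0).round())
E
```

```text
t: 7.12
tool_pos: [570.6, -282.7, 285.4]
tool_rot: [-3.141, 0.001, -0.074]
wrist_force: [-0.0, -0.5, -2.3]
opening: 15.2
gripper_force: 48.9
[ 570.62047903 -282.7453896   285.37239201] [-0.02719947 -0.52142046 -2.27226698] [-0.07137793  0.00078412 -0.01379375] 15.248442017832092 48.89349281787872
scene 130 14 [ 531. -290.  135.] [ 602. -276.  140.]
scene 140 50 [ 530. -293.  140.] [ 608. -275.  149.]
scene 150 77 [ 530. -293.  150.] [ 609. -272.  160.]
scene 160 76 [ 530. -294.  160.] [ 610. -272.  170.]
scene 170 83 [ 530. -294.  170.] [ 610. -275.  180.]
scene 180 72 [ 530. -294.  180.] [ 610. -279.  190.]
scene 190 82 [ 509. -294.  190.] [ 632. -279.  200.]
scene 200 194 [ 509. -295.  200.] [ 630. -271.  210.]
scene 210 62 [ 510. -295.  210.] [ 621. -270.  220.]
scene 220 21 [ 557. -302.  220.] [ 571. -269.  225.]
side 130 56 [ 531. -284.  131.] [ 611. -272.  140.]
side 140 95 [ 531. -281.  140.] [ 611. -269.  150.]
side 150 86 [ 530. -281.  150.] [ 611. -270.  160.]
side 160 99 [ 530. -287.  160.] [ 612. -267.  170.]
side 170 97 [ 531. -287.  170.] [ 612. -269.  180.]
side 180 91 [ 531. -284.  180.] [ 611. -268.  190.]
side 190 131 [ 509. -285.  190.] [ 635. -266.  200.]
side 200 165 [ 509. -294.  200.] [ 631. -266.  210.]
side 210 30 [ 556. -287.  211.] [ 582. -263.  220.]
side 220 19 [ 557. -286.  220.] [ 582. -258.  225.]
```

View pics/wg.png

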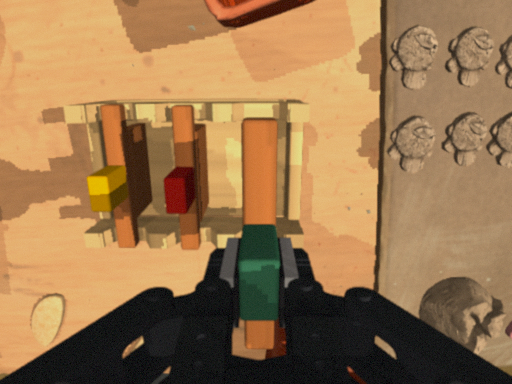

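The board is held upright and central: green grip at (259,270) between the pads, crossbar horizontal, and red and yellow undisturbed. Now I'll carry it to the gap.

```bash
python3 -m crank '{"dp":[[-0.004,-0.0199,0],[-0.008,-0.04,0],[-0.008,-0.04,0],[-0.0092,-0.0458,0],[-0.0092,-0.0458,0],[-0.0092,-0.0458,0],[-0.0092,-0.0458,0],[-0.0092,-0.0458,0],[-0.008,-0.04,0],[-0.006,-0.0297,0]],"angular":[[0,0,0],[0,0,0],[0,0,0],[0,0,0],[0,0,0],[0,0,0],[0,0,0],[0,0,0],[0,0,0],[0,0,0]],"fingers":[0.01,0.01,0.01,0.01,0.01,0.01,0.01,0.01,0.01,0.01]}';python3 -m crank '{"dp":[[0,0,0],[0,0,0],[0,0,0],[0,0,0],[0,0,0]],"angular":[[0,0,0.075],[0,0,0.074],[0,0,0],[0,0,0],[0,0,0]],"fingers":[0.01,0.01,0.01,0.01,0.01]}'; python3 - <<'E'
from h import *
r=[read_state() for _ in range(1)]
s=r[0];print(s['tool_pos'],s['tool_rot'],s['wrist_force'],s['torque'],s['qpos'].round(2))
c=read_camera("wrist");np.savez("wi.npz",**c);cv2.imwrite("pics/wi.png",c["img"][:,:,::-1])
E
```

```text
t: 8.52
tool_pos: [519.6, 123.1, 285.8]
tool_rot: [-3.141, 0.001, -0.072]
wrist_force: [0.7, -0.2, -0.6]
opening: 15.3
gripper_force: 49.0
t: 9.15
tool_pos: [520.6, 120.5, 285.9]
tool_rot: [-3.141, 0.0, -0.222]
wrist_force: [-0.5, -0.5, -1.3]
opening: 15.1
gripper_force: 48.9
[520.58053029 120.5492447  285.90685342] [-3.14149360e+00  5.41364335e-05 -2.22236296e-01] [-0.45478132 -0.48307505 -1.27911469] [-0.00122809  0.03587068 -0.02883289] [-0.64  0.43  0.4   1.87 -0.21  0.88 -1.93]
```

View pics/wi.png

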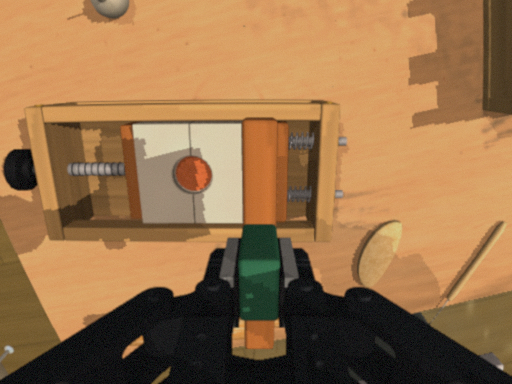

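The board hangs over the gap with its crossbar at cols 245–277, between the mould edge (242) and the clamp board. Descending now: fast to just above the rails, then stepwise.

```bash
python3 -m crank '{"dp":[[0,0,0.015],[0,0,0.025],[0,0,0.016],[0,0,0.004],[0,0,0.004],[0,0,0]],"angular":[[0,0,0],[0,0,0],[0,0,0],[0,0,0],[0,0,0],[0,0,0]],"fingers":[0.01,0.01,0.01,0.01,0.01,0.01]}'; cat > st.py <<'E'
from h import *
s=read_state();R=cv2.Rodrigues(np.array([0,0,s['tool_rot'][2]]))[0]
print("pos",s['tool_pos'].round(2),"Ffrm",(R.T@s['wrist_force']).round(2),"Mfrm",(R.T@s['torque']).round(3),"rot",s['tool_rot'].round(4),"op",round(s['opening'],1))
E
python3 st.py
```

```text
t: 9.95
tool_pos: [520.8, 120.5, 222.1]
tool_rot: [-3.141, -0.0, -0.223]
wrist_force: [0.8, -0.1, -1.4]
opening: 15.2
gripper_force: 48.9
pos [520.81 120.51 222.12] Ffrm [ 0.8   0.05 -1.43] Mfrm [ 0.017 -0.033  0.009] rot [-3.1414e+00 -3.0000e-04 -2.2320e-01] op 15.2
```

Tip at 71 mm with no contact. Continue in small steps.

```bash
python3 -m crank '{"dp":[[0,0,0.003],[0,0,0.002],[0,0,0]],"angular":[[0,0,0],[0,0,0],[0,0,0]],"fingers":[0.01,0.01,0.01]}' >/dev/null; python3 st.py
python3 -m crank '{"dp":[[0,0,0.002],[0,0,0.001],[0,0,0]],"angular":[[0,0,0],[0,0,0],[0,0,0]],"fingers":[0.01,0.01,0.01]}'>/dev/null; python3 st.py
python3 -m crank '{"dp":[[0,0,0.002],[0,0,0.001],[0,0,0]],"angular":[[0,0,0],[0,0,0],[0,0,0]],"fingers":[0.01,0.01,0.01]}'>/dev/null; python3 st.py
```

```text
pos [520.63 120.51 216.82] Ffrm [-0.03  0.04 -1.8 ] Mfrm [-0.014 -0.042  0.035] rot [ 3.1415e+00  1.0000e-04 -2.2330e-01] op 15.7
pos [520.65 120.49 213.81] Ffrm [ 1.17  0.44 -0.77] Mfrm [ 0.031  0.01  -0.034] rot [ 3.1415e+00  1.0000e-04 -2.2330e-01] op 15.3
pos [520.63 120.49 210.8 ] Ffrm [ 0.54  0.28 -1.2 ] Mfrm [ 0.045 -0.016 -0.028] rot [ 3.1415e+00  2.0000e-04 -2.2320e-01] op 15.3
```

```bash
for i in 1; do python3 -m crank '{"dp":[[0,0,0.002],[0,0,0]],"angular":[[0,0,0],[0,0,0]],"fingers":[0.01,0.01]}' >/dev/null; python3 st.py
python3 -m crank '{"dp":[[0,0,0.001],[0,0,0.001],[0,0,0]],"angular":[[0,0,0],[0,0,0],[0,0,0]],"fingers":[0.01,0.01,0.01]}'>/dev/null; python3 st.py; done
```

```text
pos [520.65 120.6  208.77] Ffrm [-0.38  0.54 -0.57] Mfrm [0.232 0.022 0.009] rot [-3.1416e+00  1.0000e-04 -2.2320e-01] op 14.9
pos [520.73 120.67 206.84] Ffrm [ 0.87  2.4  -1.53] Mfrm [ 0.705 -0.161  0.013] rot [-3.1414e+00 -1.0000e-04 -2.2310e-01] op 15.5
```

```bash
python3 -m crank '{"dp":[[0,-0.0007,0],[0,0,0]],"angular":[[0,0,0],[0,0,0]],"fingers":[0.01,0.01]}' >/dev/null; python3 st.py; python3 st.py
python3 -m crank '{"dp":[[0,0,0.001],[0,0,0]],"angular":[[0,0,0],[0,0,0]],"fingers":[0.01,0.01]}'>/dev/null; python3 st.py;  python3 st.py
python3 -m crank '{"dp":[[0,0,0.001],[0,0,0]],"angular":[[0,0,0],[0,0,0]],"fingers":[0.01,0.01]}'>/dev/null; python3 st.py;  python3 st.py
```

```text
pos [520.78 121.   206.85] Ffrm [ 0.49  0.53 -1.44] Mfrm [-0.069 -0.153  0.095] rot [ 3.1412e+00  1.0000e-04 -2.2330e-01] op 15.2
pos [520.78 121.   206.85] Ffrm [ 0.49  0.53 -1.44] Mfrm [-0.069 -0.153  0.095] rot [ 3.1412e+00  1.0000e-04 -2.2330e-01] op 15.2
pos [520.76 121.02 205.81] Ffrm [ 0.62 -0.96 -2.36] Mfrm [-0.307 -0.187  0.066] rot [ 3.1413e+00  2.0000e-04 -2.2340e-01] op 15.3
pos [520.76 121.02 205.81] Ffrm [ 0.62 -0.96 -2.36] Mfrm [-0.307 -0.187  0.066] rot [ 3.1413e+00  2.0000e-04 -2.2340e-01] op 15.3
pos [520.74 121.06 204.76] Ffrm [-0.01 -1.57 -2.25] Mfrm [-0.451 -0.169  0.092] rot [ 3.1413e+00  2.0000e-04 -2.2340e-01] op 15.1
pos [520.74 121.06 204.76] Ffrm [-0.01 -1.57 -2.25] Mfrm [-0.451 -0.169  0.092] rot [ 3.1413e+00  2.0000e-04 -2.2340e-01] op 15.1
```

```bash
for d in 1; do python3 -m crank '{"dp":[[0,0.0002,0.001],[0,0,0]],"angular":[[0,0,0],[0,0,0]],"fingers":[0.01,0.01]}'>/dev/null;  python3 st.py
python3 -m crank '{"dp":[[0,0,0.001],[0,0,0]],"angular":[[0,0,0],[0,0,0]],"fingers":[0.01,0.01]}'>/dev/null;  python3 st.py
python3 -m crank '{"dp":[[0,0,0.001],[0,0,0]],"angular":[[0,0,0],[0,0,0]],"fingers":[0.01,0.01]}'>/dev/null;  python3 st.py
python3 -m crank '{"dp":[[0,0,0.001],[0,0,0]],"angular":[[0,0,0],[0,0,0]],"fingers":[0.01,0.01]}'>/dev/null;  python3 st.py; done
```

```text
pos [520.73 121.   203.78] Ffrm [ 0.28 -0.88 -2.47] Mfrm [-0.323 -0.146  0.047] rot [ 3.1415e+00  1.0000e-04 -2.2320e-01] op 15.4
pos [520.75 121.   202.81] Ffrm [ 0.78 -1.38 -2.83] Mfrm [-0.331 -0.162  0.12 ] rot [ 3.1415e+00  1.0000e-04 -2.2330e-01] op 15.3
pos [520.78 120.98 201.81] Ffrm [-0.12 -1.76 -2.46] Mfrm [-0.282 -0.139  0.108] rot [ 3.1415  0.     -0.2232] op 15.0
pos [520.77 121.02 200.8 ] Ffrm [ 0.93 -0.56 -3.03] Mfrm [-0.335 -0.148  0.048] rot [ 3.1416e+00  1.0000e-04 -2.2320e-01] op 15.5
```

```bash
python3 -m crank '{"dp":[[0,0,0.002]],"angular":[[0,0,0]],"fingers":[0.01]}'>/dev/null;  python3 st.py
python3 -m crank '{"dp":[[0,0,0.002]],"angular":[[0,0,0]],"fingers":[0.01]}'>/dev/null;  python3 st.py
python3 -m crank '{"dp":[[0,0,0.002]],"angular":[[0,0,0]],"fingers":[0.01]}'>/dev/null;  python3 st.py
python3 -m crank '{"dp":[[0,0.0005,0],[0,0,0]],"angular":[[0,0,0],[0,0,0]],"fingers":[0.01,0.01]}'>/dev/null;  python3 st.py
python3 -m crank '{"dp":[[0,0.0005,0],[0,0,0]],"angular":[[0,0,0],[0,0,0]],"fingers":[0.01,0.01]}'>/dev/null;  python3 st.py
python3 -m crank '{"dp":[[0,0.0005,0],[0,0,0]],"angular":[[0,0,0],[0,0,0]],"fingers":[0.01,0.01]}'>/dev/null;  python3 st.py
```

```text
pos [520.82 120.95 198.9 ] Ffrm [-0.18 -2.15  1.13] Mfrm [-0.492 -0.03   0.11 ] rot [-3.1416e+00 -1.0000e-04 -2.2320e-01] op 15.1
pos [520.78 120.98 196.77] Ffrm [ 0.3  -1.94  1.15] Mfrm [-0.439  0.04   0.027] rot [-3.1416 -0.     -0.2233] op 15.5
pos [520.77 120.98 194.74] Ffrm [-0.55 -1.64 -0.78] Mfrm [-0.469  0.044  0.069] rot [ 3.1416e+00  1.0000e-04 -2.2330e-01] op 15.2
pos [520.65 120.76 194.85] Ffrm [-0.58  1.21 -2.42] Mfrm [0.314 0.091 0.018] rot [-3.1414e+00  1.0000e-04 -2.2300e-01] op 15.2
pos [520.57 120.24 194.93] Ffrm [-0.17  2.42 -2.57] Mfrm [0.728 0.074 0.079] rot [-3.1413  0.     -0.2231] op 15.4
pos [520.46 119.6  194.95] Ffrm [-0.77  2.52 -0.87] Mfrm [0.799 0.205 0.052] rot [-3.1414 -0.     -0.2232] op 15.2
```

```bash
python3 -m crank '{"dp":[[0,-0.0006,0],[0,-0.0005,0],[0,0,0]],"angular":[[0,0,0],[0,0,0],[0,0,0]],"fingers":[0.01,0.01,0.01]}'>/dev/null;  python3 st.py
python3 -m crank '{"dp":[[0,0,0.002]],"angular":[[0,0,0]],"fingers":[0.01]}'>/dev/null;  python3 st.py
python3 -m crank '{"dp":[[0,0,0.002]],"angular":[[0,0,0]],"fingers":[0.01]}'>/dev/null;  python3 st.py
python3 -m crank '{"dp":[[0,0,0.002]],"angular":[[0,0,0]],"fingers":[0.01]}'>/dev/null;  python3 st.py
python3 -m crank '{"dp":[[0,0,0.002]],"angular":[[0,0,0]],"fingers":[0.01]}'>/dev/null;  python3 st.py
python3 -m crank '{"dp":[[0,0,0.002]],"angular":[[0,0,0]],"fingers":[0.01]}'>/dev/null;  python3 st.py
```

```text
pos [520.71 120.63 194.93] Ffrm [-0.8   2.99 -0.48] Mfrm [ 0.718  0.146 -0.005] rot [-3.1416 -0.     -0.2232] op 15.1
pos [520.86 120.6  192.93] Ffrm [ 0.37  2.57 -0.96] Mfrm [ 0.652 -0.058  0.055] rot [-3.1414e+00 -4.0000e-04 -2.2330e-01] op 15.4
pos [520.78 120.62 190.76] Ffrm [ 0.38  2.54 -0.48] Mfrm [ 0.734 -0.019  0.086] rot [-3.1416e+00 -2.0000e-04 -2.2320e-01] op 15.2
pos [520.72 120.59 188.73] Ffrm [0.31 2.34 0.47] Mfrm [ 0.733 -0.004  0.012] rot [ 3.1416 -0.     -0.2232] op 15.3
pos [520.7  120.59 186.71] Ffrm [ 0.62  3.1  -0.2 ] Mfrm [ 0.687 -0.024  0.038] rot [ 3.1415e+00  1.0000e-04 -2.2320e-01] op 15.6
pos [520.72 120.61 184.74] Ffrm [-0.13  2.38 -1.04] Mfrm [0.696 0.002 0.044] rot [ 3.1416  0.     -0.2233] op 15.0
```

```bash
python3 -m crank '{"dp":[[0,-0.0002,0],[0,0,0]],"angular":[[0,0,0],[0,0,0]],"fingers":[0.01,0.01]}'>/dev/null;  python3 st.py
python3 -m crank '{"dp":[[0,0,0.0015]],"angular":[[0,0,0]],"fingers":[0.01]}'>/dev/null;  python3 st.py
python3 -m crank '{"dp":[[0,0,0.0015]],"angular":[[0,0,0]],"fingers":[0.01]}'>/dev/null;  python3 st.py
python3 -m crank '{"dp":[[0,-0.0002,0],[0,0,0]],"angular":[[0,0,0],[0,0,0]],"fingers":[0.01,0.01]}'>/dev/null;  python3 st.py
python3 -m crank '{"dp":[[0,0,0.0015]],"angular":[[0,0,0]],"fingers":[0.01]}'>/dev/null;  python3 st.py
python3 -m crank '{"dp":[[0,0,0.0015]],"angular":[[0,0,0]],"fingers":[0.01]}'>/dev/null;  python3 st.py
python3 -m crank '{"dp":[[0,0,0.0015]],"angular":[[0,0,0]],"fingers":[0.01]}'>/dev/null;  python3 st.py
```

```text
pos [520.67 120.75 184.81] Ffrm [-0.05  1.89 -2.19] Mfrm [0.516 0.063 0.107] rot [ 3.1414e+00  2.0000e-04 -2.2330e-01] op 15.1
pos [520.77 120.7  183.46] Ffrm [-0.37  1.57 -0.97] Mfrm [ 0.39  -0.013  0.04 ] rot [ 3.1416e+00 -1.0000e-04 -2.2330e-01] op 15.1
pos [520.78 120.72 181.85] Ffrm [0.4  1.26 0.27] Mfrm [0.375 0.019 0.091] rot [ 3.1416e+00 -1.0000e-04 -2.2330e-01] op 15.2
pos [520.72 120.86 181.83] Ffrm [-0.07  0.06 -2.52] Mfrm [ 0.098 -0.135  0.12 ] rot [ 3.1413e+00  2.0000e-04 -2.2330e-01] op 15.6
pos [520.77 120.84 180.42] Ffrm [-0.79 -0.74  0.71] Mfrm [-0.142  0.039  0.064] rot [ 3.1415 -0.     -0.2234] op 15.5
pos [520.76 120.85 178.83] Ffrm [-0.47 -1.77 -0.34] Mfrm [-0.275  0.012  0.054] rot [ 3.1414  0.     -0.2234] op 15.3
pos [520.76 120.86 177.29] Ffrm [ 0.41 -1.25 -0.62] Mfrm [-0.337  0.019  0.105] rot [ 3.1414e+00  1.0000e-04 -2.2340e-01] op 15.2
```

The drag is about 2 N even when the side force is near zero, so the board is gripped on both faces, i.e. snug. Pressing gently home.

```bash
python3 -m crank '{"dp":[[0,0.0001,0.003],[0,0,0.003],[0,0,0.002],[0,0,0]],"angular":[[0,0,0],[0,0,0],[0,0,0],[0,0,0]],"fingers":[0.01,0.01,0.01,0.01]}'>/dev/null;  python3 st.py
python3 -m crank '{"dp":[[0,0,0.001],[0,0,0]],"angular":[[0,0,0],[0,0,0]],"fingers":[0.01,0.01]}'>/dev/null;  python3 st.py
python3 -m crank '{"dp":[[0,0,0.0005],[0,0,0]],"angular":[[0,0,0],[0,0,0]],"fingers":[0.01,0.01]}'>/dev/null;  python3 st.py
python3 -m crank '{"dp":[[0,0,0.0005],[0,0,0]],"angular":[[0,0,0],[0,0,0]],"fingers":[0.01,0.01]}'>/dev/null;  python3 st.py
```

```text
pos [520.67 120.83 169.12] Ffrm [ 1.84 -1.37 -2.95] Mfrm [-0.331 -0.148  0.082] rot [ 3.1413e+00  3.0000e-04 -2.2330e-01] op 15.1
pos [520.71 120.8  168.34] Ffrm [ 0.11 -2.53 -2.42] Mfrm [-0.562 -0.166  0.068] rot [ 3.1414e+00  1.0000e-04 -2.2340e-01] op 15.1
pos [520.77 120.82 167.93] Ffrm [ 1.03 -2.99  1.05] Mfrm [-0.686 -0.025  0.04 ] rot [ 3.1415 -0.     -0.2233] op 15.5
pos [520.79 120.82 167.38] Ffrm [ 0.44 -3.55  1.98] Mfrm [-0.831 -0.092  0.034] rot [ 3.1415e+00 -1.0000e-04 -2.2330e-01] op 15.4
```

```bash
python3 -m crank '{"dp":[[0,0.0003,0],[0,0,0]],"angular":[[0,0,0],[0,0,0]],"fingers":[0.01,0.01]}'>/dev/null;  python3 st.py
python3 -m crank '{"dp":[[0,0,0.0005],[0,0,0]],"angular":[[0,0,0],[0,0,0]],"fingers":[0.01,0.01]}'>/dev/null;  python3 st.py
python3 -m crank '{"dp":[[0,0,0.0005],[0,0,0]],"angular":[[0,0,0],[0,0,0]],"fingers":[0.01,0.01]}'>/dev/null;  python3 st.py
```

```text
pos [520.74 120.74 167.4 ] Ffrm [ 0.74 -2.43 -0.2 ] Mfrm [-0.301 -0.106  0.049] rot [-3.1414e+00 -1.0000e-04 -2.2310e-01] op 15.7
pos [520.72 120.75 167.04] Ffrm [-1.18 -1.71  4.09] Mfrm [-0.419  0.155  0.066] rot [-3.1413 -0.     -0.2231] op 15.3
pos [520.69 120.73 166.99] Ffrm [-4.48 -2.37 16.15] Mfrm [-0.653  0.894  0.078] rot [-3.141  -0.     -0.2232] op 15.0
```

Firm stop at TCP 167.0, exactly the rail-height value. I'll ease the pressure and release.

```bash
python3 -m crank '{"dp":[[0,0,-0.0005],[0,0,0],[0,0,0],[0,0,0],[0,0,0]],"angular":[[0,0,0],[0,0,0],[0,0,0],[0,0,0],[0,0,0]],"fingers":[0.01,0.05,0.05,0.05,0.05]}';  python3 st.py
python3 -m crank '{"dp":[[0,0,-0.02],[0,0,-0.04],[0,0,-0.05],[-0.01,0.01,-0.01],[-0.02,0,0],[-0.02,0,0],[0,0,0],[0,0,0]],"angular":[[0,0,0],[0,0,0],[0,0,0],[0,0,0],[0,0,0],[0,0,0],[0,0,0],[0,0,0]],"fingers":[0.06,0.06,0.06,0.06,0.06,0.06,0.06,0.06]}'; python3 - <<'E'
from h import *
c=read_camera("wrist");np.savez("wh.npz",**c);q=np.array([519.92,117.73,-.223])
P,C=cloud(c);co,si=np.cos(q[2]),np.sin(q[2]);d=P[:,:2]-q[:2];l=np.c_[co*d[:,0]+si*d[:,1],-si*d[:,0]+co*d[:,1]]
for lo,hi in((-61,-50),(-45,-20),(20,45),(50,61)):
    m=(l[:,0]>lo)&(l[:,0]<hi)&(l[:,1]>-1)&(l[:,1]<7);print("crossbar top x",lo,hi,m.sum(),np.median(P[m,2]))
    m=(l[:,0]>lo)&(l[:,0]<hi)&(l[:,1]>20)&(l[:,1]<40);print("  rail/mould",np.median(P[m,2]) if m.any() else "")
for z0,z1 in((84,95),(110,118),(121,130)):
    m=(P[:,2]>z0)&(P[:,2]<z1)&(abs(l[:,0])<75)&(abs(l[:,1]-3)<20);print(z0,m.sum(),np.percentile(l[m],[2,98],axis=0).round(1).tolist())
I=np.vstack([cv2.resize(c["img"],(512,384))]);cv2.imwrite("pics/wh.png",I[:,:,::-1])
E
```

```text
t: 19.32
tool_pos: [520.7, 120.6, 166.8]
tool_rot: [-3.142, 0.0, -0.223]
wrist_force: [0.4, 0.7, -0.1]
opening: 49.9
gripper_force: 0.0
pos [520.71 120.65 166.85] Ffrm [ 0.22  0.79 -0.11] Mfrm [ 0.     0.005 -0.016] rot [-3.1416  0.     -0.2233] op 49.9
t: 20.32
tool_pos: [469.9, 121.8, 286.7]
tool_rot: [3.142, -0.0, -0.223]
wrist_force: [-0.0, -0.2, 0.2]
opening: 59.7
gripper_force: 0.0
crossbar top x -61 -50 112 89.94776805863518
  rail/mould 244.7763479506524
crossbar top x -45 -20 1287 291.158153846344
  rail/mould 263.0223907938796
crossbar top x 20 45 385 89.69007471973761
  rail/mould 69.74922185136546
crossbar top x 50 61 165 89.6873673444484
  rail/mould 75.53855511525761
84 2362 [[-59.3, -4.5], [59.0, 11.1]]
110 20 [[13.1, -3.8], [13.8, 10.1]]
121 962 [[-13.7, -4.1], [13.1, 10.9]]
```

View pics/wh.png

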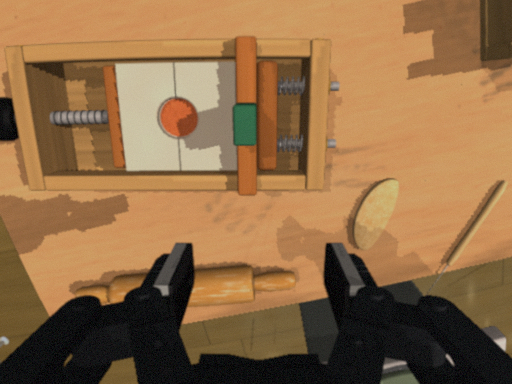

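The picture shows the green board home, with the crossbar spanning both rails at cols 237–257 and end tops at 89.7 and 89.9 mm (90 is home). I'll check that the clamp board was actually pushed back.

```bash
python3 - <<'E'
from h import *
q=np.array([519.92,117.73,-.223]);co,si=np.cos(q[2]),np.sin(q[2])
for n in("wf","wf2","wh"):
    c=load(n);P,C=cloud(c);d=P[:,:2]-q[:2];l=np.c_[co*d[:,0]+si*d[:,1],-si*d[:,0]+co*d[:,1]]
    m=(abs(l[:,0])<38)&(P[:,2]>64)&(P[:,2]<72)&(l[:,1]<0)&(l[:,1]>-35)
    e=(abs(l[:,0])<38)&(P[:,2]>73)&(P[:,2]<79)&(l[:,1]<-40)&(l[:,1]>-75)
    mo=(abs(l[:,0])<38)&(P[:,2]>66)&(P[:,2]<72)&(l[:,1]>6)&(l[:,1]<30)
    a=np.percentile(l[m,1],[1,50,99]);b=np.percentile(l[e,1],[1,50,99]);print(n,"clamp",a.round(1),"end",b.round(1),"back-to-end",(a[0]-b[2]).round(2),"mould",np.percentile(l[mo,1],1).round(1))
E
```

```text
wf clamp [-21.5 -11.9  -4.1] end [-62.2 -54.1 -47. ] back-to-end 25.44 mould 11.3
wf2 clamp [-22.  -12.8  -4.2] end [-62.6 -54.4 -47.1] back-to-end 25.09 mould 11.1
wh clamp [-21.8 -13.4  -5.2] end [-62.9 -54.8 -47.3] back-to-end 25.47 mould 13.0
```

The depth comparison is inconclusive at sub-millimetre level. I'll return to the exact earlier close-up pose and compare the clamp's position pixel to pixel.

```bash
python3 -m crank '{"dp":[[0.0013,-0.0116,0],[0,0,0.03],[0,0,0.04],[0,0,0.0223],[0,0,0],[0,0,0],[0,0,0]],"angular":[[0,0,0],[0,0,0],[0,0,0],[0,0,0],[0,0,0],[0,0,0],[0,0,0]],"fingers":[0.0854,0.0854,0.0854,0.0854,0.0854,0.0854,0.0854]}'; cat > cmp.py <<'E'
from h import *
c=read_camera("wrist");np.savez("wc.npz",**c);b=load("wf2");q=np.array([519.92,117.73,-.223])
G=[cv2.cvtColor(rect(k,q,70,70,66,8),cv2.COLOR_RGB2GRAY).astype(np.float32) for k in(b,c)]
def shift(r0,r1,c0,c1):
    a=[np.gradient(cv2.GaussianBlur(g,(0,0),3),axis=1)[r0:r1,c0:c1] for g in G]
    (dx,dy),resp=cv2.phaseCorrelate(a[0].astype(np.float32),a[1].astype(np.float32),cv2.createHanningWindow((c1-c0,r1-r0),cv2.CV_32F));
    # 1-D profile edge
    p=[np.mean(k,0) for k in a];xs=[]
    for k in p:
        k=np.abs(k);i=k.argmax();i=min(max(i,1),len(k)-2);o=.5*(k[i-1]-k[i+1])/(k[i-1]-2*k[i]+k[i+1]);xs.append(c0+i+o)
    return round((xs[1]-xs[0])/8,2),xs,round(dx/8,2),round(resp,2)
col=lambda y:int((66-y)*8)
row=lambda x:int((70-x)*8)
for nm,y0,y1 in(("clamp back",-17,-25),("end outer",-58,-68),("end inner",-44,-52)):
    print(nm,shift(row(10),row(-15),col(y0),col(y1)))
print("mould hole",shift(row(30),row(-30),col(64),col(35)))
print(G[0].shape)
E
python3 cmp.py
```

```text
t: 21.25
tool_pos: [474.0, 133.2, 195.5]
tool_rot: [-3.141, -0.001, -0.223]
wrist_force: [0.6, -0.6, -0.6]
opening: 85.4
gripper_force: 0.0
clamp back (np.float64(-0.02), [np.float64(696.3242419362068), np.float64(696.1278486996889)], 0.03, 0.08)Traceback (most recent call last):
  File "cmp.py", line 15, in <module>
    print(nm,shift(row(10),row(-15),col(y0),col(y1)))
             ~~~~~^^^^^^^^^^^^^^^^^^^^^^^^^^^^^^^^^^
  File "cmp.py", line 6, in shift
    (dx,dy),resp=cv2.phaseCorrelate(a[0].astype(np.float32),a[1].astype(np.float32),cv2.createHanningWindow((c1-c0,r1-r0),cv2.CV_32F));
                 ~~~~~~~~~~~~~~~~~~^^^^^^^^^^^^^^^^^^^^^^^^^^^^^^^^^^^^^^^^^^^^^^^^^^^^^^^^^^^^^^^^^^^^^^^^^^^^^^^^^^^^^^^^^^^^^^^^^^^
cv2.error: OpenCV(4.12.0) /io/opencv/modules/imgproc/src/phasecorr.cpp:534: error: (-215:Assertion failed) src1.size == window.size in function 'phaseCorrelate'
```

```bash
sed -i 's/^c=read_camera("wrist");np.savez("wc.npz",\*\*c);/c=load("wc");/; s/70,70,66,8/70,70,80,8/; s/(66-y)/(80-y)/' cmp.py; cat >> cmp.py <<'E'
K=[rect(k,q,70,55,40,6)[:, :] for k in(b,c)]
cv2.imwrite("pics/cmp.png",cv2.resize(np.vstack([k[150:510] for k in K])[:,:,::-1],(400,600)))
E
python3 cmp.py
```

```text
clamp back (np.float64(-0.02), [np.float64(808.3242419362068), np.float64(808.1278486996889)], 0.03, 0.08)
end outer (np.float64(0.06), [np.float64(1159.5324291586876), np.float64(1160.0475222431123)], -0.05, 0.11)
end inner (np.float64(-0.02), [np.float64(1035.128723397851), np.float64(1034.9407610855997)], 0.16, 0.2)
mould hole (np.float64(0.01), [np.float64(136.68107998371124), np.float64(136.79173590242863)], -0.11, 0.07)
(1120, 1280)
```

View pics/cmp.png

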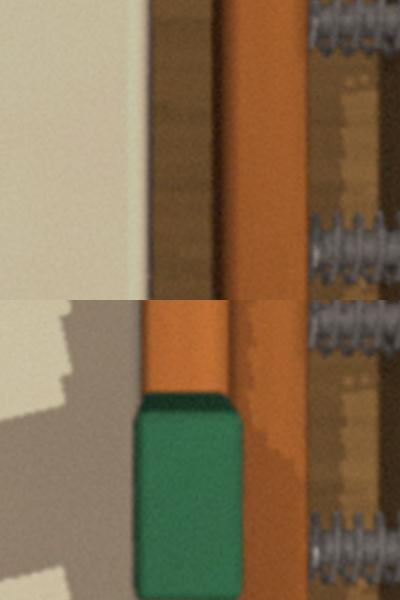

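The clamp's back edge hasn't moved (0.0 ± 0.1 mm), so the green board sits there loose, with a gap of 15 mm or a little more. The side contact I felt must have come from slight tilt. I'll take it out, feeling for drag, hang it back, and try the red 18 mm board.

```bash
python3 -m crank '{"dp":[[0,0,-0.045],[0.024,0.001,0],[0.0243,0.0009,0],[0,0,0],[0,0,0.03],[0,0,0.03],[0,0,0.0135],[0,0,0],[0,0,0]],"angular":[[0,0,0],[0,0,0],[0,0,0],[0,0,0],[0,0,0],[0,0,0],[0,0,0],[0,0,0],[0,0,0]],"fingers":[0.06,0.05,0.05,0.05,0.05,0.05,0.05,0.05,0.05]}'
python3 -m crank '{"dp":[[0,0,0],[0,0,0],[0,0,0],[0,0,0]],"angular":[[0,0,0],[0,0,0],[0,0,0],[0,0,0]],"fingers":[0.01,0.01,0.01,0.01]}' 50 >/dev/null; python3 st.py
python3 -m crank '{"dp":[[0,0,-0.003],[0,0,-0.003]],"angular":[[0,0,0],[0,0,0]],"fingers":[0.01,0.01]}'>/dev/null; python3 st.py
python3 -m crank '{"dp":[[0,0,-0.003],[0,0,-0.003]],"angular":[[0,0,0],[0,0,0]],"fingers":[0.01,0.01]}'>/dev/null; python3 st.py
```

```text
t: 22.42
tool_pos: [520.6, 120.6, 167.1]
tool_rot: [-3.141, -0.001, -0.223]
wrist_force: [-0.4, 0.6, -0.4]
opening: 50.1
gripper_force: 0.0
pos [520.45 120.5  166.75] Ffrm [-2.09 -0.05  8.56] Mfrm [-0.158  0.449 -0.006] rot [-3.141e+00 -6.000e-04 -2.232e-01] op 15.5
pos [520.22 120.54 172.31] Ffrm [ 0.44  1.36 -2.26] Mfrm [0.353 0.037 0.033] rot [-3.1415e+00  1.0000e-04 -2.2310e-01] op 15.5
pos [520.27 120.49 178.33] Ffrm [-0.59  1.07 -1.46] Mfrm [0.474 0.01  0.014] rot [-3.1415e+00 -1.0000e-04 -2.2320e-01] op 15.3
```

Drag is only about 0.5 N, so it's loose. Lifting out and returning it to its notch.

```bash
python3 -m crank '{"dp":[[0,0,-0.015],[0,0,-0.025],[0,0,-0.03],[0,0,-0.03],[0,0,-0.008],[0,0,0],[0,0,0],[0,0,0]],"angular":[[0,0,0],[0,0,0],[0,0,0],[0,0,0],[0,0,0],[0,0,-0.075],[0,0,-0.074],[0,0,0]],"fingers":[0.01,0.01,0.01,0.01,0.01,0.01,0.01,0.01]}' >/dev/null
python3 st.py
python3 -m crank '{"dp":[[0.004,0.0199,0],[0.008,0.04,0],[0.008,0.04,0],[0.0092,0.0458,0],[0.0092,0.0458,0],[0.0092,0.0458,0],[0.0092,0.0458,0],[0.0092,0.0458,0],[0.008,0.04,0],[0.006,0.0297,0]],"angular":[[0,0,0],[0,0,0],[0,0,0],[0,0,0],[0,0,0],[0,0,0],[0,0,0],[0,0,0],[0,0,0],[0,0,0]],"fingers":[0.01,0.01,0.01,0.01,0.01,0.01,0.01,0.01,0.01,0.01]}'>/dev/null
python3 -m crank '{"dp":[[0,0,0],[0,0,0],[0,0,0]],"angular":[[0,0,0],[0,0,0],[0,0,0]],"fingers":[0.01,0.01,0.01]}'>/dev/null;python3 st.py
```

```text
pos [520.04 120.13 285.97] Ffrm [ 0.03 -0.73 -1.92] Mfrm [ 0.034 -0.016  0.052] rot [ 3.1413e+00  5.0000e-04 -7.4900e-02] op 15.3
pos [ 570.63 -281.98  286.04] Ffrm [ 0.34  0.38 -1.11] Mfrm [0.06  0.037 0.029] rot [-3.1412e+00  2.0000e-04 -7.3600e-02] op 15.6
```

```bash
python3 -m crank '{"dp":[[0.0005,0.001,0.02],[0,0,0.03],[0,0,0.03],[0,0,0.02],[0,0,0.01],[0,0,0.006],[0,0,0]],"angular":[[0,0,0],[0,0,0],[0,0,0],[0,0,0],[0,0,0],[0,0,0],[0,0,0]],"fingers":[0.01,0.01,0.01,0.01,0.01,0.01,0.01]}'>/dev/null;python3 st.py
python3 -m crank '{"dp":[[0,0,0.002],[0,0,0.001],[0,0,0]],"angular":[[0,0,0],[0,0,0],[0,0,0]],"fingers":[0.01,0.01,0.01]}'>/dev/null;python3 st.py
```

```text
pos [ 571.05 -284.1   170.39] Ffrm [-0.29 -0.33 -0.04] Mfrm [ 0.051 -0.012 -0.038] rot [ 3.1415e+00 -4.0000e-04 -7.4200e-02] op 15.4
pos [ 570.9  -284.1   167.24] Ffrm [ 0.27 -0.36 -0.73] Mfrm [-0.068 -0.072 -0.011] rot [ 3.1416e+00 -2.0000e-04 -7.4300e-02] op 15.6
```

```bash
python3 -m crank '{"dp":[[0,0,0.0004],[0,0,0],[0,0,0],[0,0,0],[0,0,-0.02],[0,0,-0.03],[0,0,-0.0184],[0,0,0]],"angular":[[0,0,0],[0,0,0],[0,0,0],[0,0,0],[0,0,0],[0,0,0],[0,0,0],[0,0,0]],"fingers":[0.01,0.045,0.045,0.045,0.045,0.045,0.045,0.045]}'
python3 -m crank '{"dp":[[-0.0006,-0.0313,0],[-0.0006,-0.0313,0],[0,0,0],[0,0,0]],"angular":[[0,0,0],[0,0,0],[0,0,0],[0,0,0]],"fingers":[0.045,0.045,0.045,0.045]}';python3 st.py
```

```text
t: 28.3
tool_pos: [571.4, -284.3, 237.0]
tool_rot: [3.141, -0.003, -0.074]
wrist_force: [-0.8, 0.1, -0.6]
opening: 45.2
gripper_force: 0.0
t: 28.8
tool_pos: [574.1, -222.0, 234.9]
tool_rot: [3.141, 0.0, -0.074]
wrist_force: [0.5, 0.1, -0.0]
opening: 45.2
gripper_force: 0.0
pos [ 574.13 -221.99  234.87] Ffrm [ 0.47  0.15 -0.05] Mfrm [ 0.002  0.088 -0.007] rot [ 3.1412e+00  5.0000e-04 -7.4400e-02] op 45.2
```

```bash
python3 -m crank '{"dp":[[0,0,0.03],[0,0,0.025],[0,0,0.0125],[0,0,0],[0,0,0],[0,0,0],[0,0,0],[0,0,0]],"angular":[[0,0,0],[0,0,0],[0,0,0],[0,0,0],[0,0,0],[0,0,0],[0,0,0],[0,0,0]],"fingers":[0.045,0.045,0.045,0.045,0.01,0.01,0.01,0.01]}' 50 >/dev/null;python3 st.py
python3 -m crank '{"dp":[[0,0,-0.01],[0,0,-0.02],[0,0,-0.03],[0,0,-0.03],[0,0,-0.03],[0,0,0],[0,0,0]],"angular":[[0,0,0],[0,0,0],[0,0,0],[0,0,0],[0,0,0],[0,0,0],[0,0,0]],"fingers":[0.01,0.01,0.01,0.01,0.01,0.01,0.01]}'>/dev/null; python3 st.py; python3 - <<'E'
from h import *
c=read_camera("wrist");P,C=cloud(c);np.savez("wg2.npz",**c)
p=np.array([575.17,-224.07,-.076]);co,si=np.cos(p[2]),np.sin(p[2]);d=P[:,:2]-p[:2];l=np.c_[co*d[:,0]+si*d[:,1],-si*d[:,0]+co*d[:,1]]
for nm,y in(("green",-60),("yellow",60)):
    for a,b in((-61,-20),(20,61)):
        m=(l[:,0]>a)&(l[:,0]<b)&(abs(l[:,1]-y)<15)&(P[:,2]>84)&(P[:,2]<105)&(C[:,0].astype(int)>2*C[:,2].astype(int))
        if m.sum()>5:print(nm,a,m.sum(),np.median(P[m,2]),np.percentile(l[m,1],[5,95]).round(1))
E
```

```text
pos [ 574.66 -221.89  168.6 ] Ffrm [-1.26 -1.32  6.97] Mfrm [-0.171  0.27  -0.033] rot [ 3.1411e+00 -1.4000e-03 -7.4400e-02] op 14.9
pos [ 574.14 -221.31  287.75] Ffrm [ 0.26  0.44 -1.77] Mfrm [ 0.033  0.002 -0.032] rot [-3.1414  0.     -0.0741] op 15.4
green -61 760 89.64385511393772 [-66.5 -51.7]
green 20 1049 89.52101206497905 [-66.  -51.8]
yellow -61 749 89.81633997963446 [51.4 66.1]
yellow 20 1045 89.62028210293624 [51.4 65.7]
```

Green hangs properly (89.6/89.5 mm at both ends). Now I'll carry the red board, aiming slightly to the clamp side so the plaster isn't loaded.

```bash
python3 -m crank '{"dp":[[-0.004,-0.0167,0],[-0.0079,-0.0335,0],[-0.0079,-0.0335,0],[-0.0087,-0.0368,0],[-0.0095,-0.0402,0],[-0.0095,-0.0402,0],[-0.0095,-0.0402,0],[-0.0095,-0.0402,0],[-0.0079,-0.0335,0],[-0.0045,-0.02,0]],"angular":[[0,0,0],[0,0,0],[0,0,0],[0,0,0],[0,0,0],[0,0,0],[0,0,0],[0,0,0],[0,0,0],[0,0,0]],"fingers":[0.01,0.01,0.01,0.01,0.01,0.01,0.01,0.01,0.01,0.01]}'>/dev/null;python3 -m crank '{"dp":[[0,0,0],[0,0,0],[0,0,0.02],[0,0,0.015],[0,0,0]],"angular":[[0,0,0.075],[0,0,0.074],[0,0,0],[0,0,0],[0,0,0]],"fingers":[0.01,0.01,0.01,0.01,0.01]}'; python3 st.py
```

```text
t: 32.6
tool_pos: [519.7, 118.4, 251.5]
tool_rot: [3.14, 0.002, -0.223]
wrist_force: [0.7, -0.8, -2.4]
opening: 15.4
gripper_force: 48.8
pos [519.72 118.37 251.49] Ffrm [ 0.83 -0.65 -2.45] Mfrm [-0.001 -0.066  0.028] rot [ 3.1403e+00  2.0000e-03 -2.2290e-01] op 15.4
```

```bash
python3 -m crank '{"dp":[[0.0004,0,0.016],[0,0,0.008],[0,0,0.003],[0,0,0]],"angular":[[0,0,0],[0,0,0],[0,0,0],[0,0,0]],"fingers":[0.01,0.01,0.01,0.01]}'>/dev/null; python3 st.py
python3 -m crank '{"dp":[[0,0,0.002],[0,0,0.002],[0,0,0]],"angular":[[0,0,0],[0,0,0],[0,0,0]],"fingers":[0.01,0.01,0.01]}'>/dev/null; python3 st.py
python3 -m crank '{"dp":[[0,0,0.002],[0,0,0.001]],"angular":[[0,0,0],[0,0,0]],"fingers":[0.01,0.01]}'>/dev/null; python3 st.py
python3 -m crank '{"dp":[[0,0,0.001],[0,0,0.001]],"angular":[[0,0,0],[0,0,0]],"fingers":[0.01,0.01]}'>/dev/null; python3 st.py
```

```text
pos [520.88 118.01 225.52] Ffrm [-0.54  1.11 -0.4 ] Mfrm [ 0.001 -0.026  0.021] rot [ 3.1414e+00  2.0000e-04 -2.2340e-01] op 15.2
pos [520.84 118.11 221.55] Ffrm [ 0.22  0.57 -1.98] Mfrm [-0.009 -0.035 -0.019] rot [ 3.1416e+00  1.0000e-04 -2.2320e-01] op 15.5
pos [521.05 118.44 218.65] Ffrm [0.48 2.53 0.44] Mfrm [0.833 0.017 0.039] rot [-3.141e+00 -4.000e-04 -2.229e-01] op 15.0
pos [520.93 118.25 216.57] Ffrm [0.31 2.47 0.17] Mfrm [ 0.9   -0.048  0.071] rot [-3.1414e+00 -1.0000e-04 -2.2310e-01] op 15.1
```

```bash
python3 -m crank '{"dp":[[0,0,0.001],[0,0,0.001]],"angular":[[0,0,0],[0,0,0]],"fingers":[0.01,0.01]}'>/dev/null; python3 st.py
python3 -m crank '{"dp":[[0,0,0.001],[0,0,0.001]],"angular":[[0,0,0],[0,0,0]],"fingers":[0.01,0.01]}'>/dev/null; python3 st.py
python3 -m crank '{"dp":[[0,0,0.001],[0,0,0.001]],"angular":[[0,0,0],[0,0,0]],"fingers":[0.01,0.01]}'>/dev/null; python3 st.py
python3 -m crank '{"dp":[[0,0,0.001],[0,0,0.001]],"angular":[[0,0,0],[0,0,0]],"fingers":[0.01,0.01]}'>/dev/null; python3 st.py
```

```text
pos [520.92 118.19 214.57] Ffrm [ 0.23  3.14 -0.07] Mfrm [ 1.02  -0.006  0.085] rot [-3.1414e+00 -1.0000e-04 -2.2320e-01] op 15.3
pos [520.88 118.14 212.54] Ffrm [-0.48  3.01  1.83] Mfrm [ 1.081 -0.02   0.013] rot [-3.1415 -0.     -0.2232] op 15.1
pos [520.88 118.15 210.54] Ffrm [-0.28  3.48  1.28] Mfrm [1.073 0.01  0.105] rot [-3.1415 -0.     -0.2232] op 15.1
pos [520.87 118.13 208.51] Ffrm [0.22 4.04 0.55] Mfrm [ 1.219 -0.064  0.045] rot [-3.1416  0.     -0.2232] op 15.2
```

```bash
python3 -m crank '{"dp":[[0,-0.0004,0],[0,0,0]],"angular":[[0,0,0],[0,0,0]],"fingers":[0.01,0.01]}'>/dev/null; python3 st.py
python3 -m crank '{"dp":[[0,-0.0003,0],[0,0,0]],"angular":[[0,0,0],[0,0,0]],"fingers":[0.01,0.01]}'>/dev/null; python3 st.py
python3 -m crank '{"dp":[[0,0,0.001],[0,0,0.001]],"angular":[[0,0,0],[0,0,0]],"fingers":[0.01,0.01]}'>/dev/null; python3 st.py
python3 -m crank '{"dp":[[0,0,0.001],[0,0,0.001]],"angular":[[0,0,0],[0,0,0]],"fingers":[0.01,0.01]}'>/dev/null; python3 st.py
```

```text
pos [520.9  118.45 208.48] Ffrm [ 0.66  3.92 -3.21] Mfrm [ 1.172 -0.139  0.083] rot [ 3.1414e+00  2.0000e-04 -2.2320e-01] op 15.2
pos [520.96 118.81 208.57] Ffrm [ 0.41  3.52 -2.27] Mfrm [ 1.102 -0.096  0.058] rot [ 3.1415e+00  2.0000e-04 -2.2320e-01] op 15.2
pos [521.03 118.76 206.58] Ffrm [0.33 2.81 0.02] Mfrm [ 1.037 -0.08   0.087] rot [-3.1416 -0.     -0.2232] op 15.2
pos [521.04 118.75 204.54] Ffrm [-0.29  3.93 -0.09] Mfrm [1.045 0.02  0.02 ] rot [-3.1416 -0.     -0.2233] op 15.2
```

```bash
python3 -m crank '{"dp":[[0,0,0.001],[0,0,0.0015],[0,0,0.0015]],"angular":[[0,0,0],[0,0,0],[0,0,0]],"fingers":[0.01,0.01,0.01]}'>/dev/null; python3 st.py
python3 -m crank '{"dp":[[0,-0.0002,0.0015],[0,0,0.0015],[0,0,0.0015]],"angular":[[0,0,0],[0,0,0],[0,0,0]],"fingers":[0.01,0.01,0.01]}'>/dev/null; python3 st.py
python3 -m crank '{"dp":[[0,-0.0002,0.0015],[0,0,0.0015],[0,0,0.0015]],"angular":[[0,0,0],[0,0,0],[0,0,0]],"fingers":[0.01,0.01,0.01]}'>/dev/null; python3 st.py
python3 -m crank '{"dp":[[0,0,0.0015],[0,0,0.0015],[0,0,0.0015]],"angular":[[0,0,0],[0,0,0],[0,0,0]],"fingers":[0.01,0.01,0.01]}'>/dev/null; python3 st.py
```

```text
pos [521.02 118.79 200.49] Ffrm [-0.31  3.99 -0.85] Mfrm [ 1.047 -0.066  0.044] rot [-3.1416  0.     -0.2232] op 15.1
pos [521.05 118.9  195.98] Ffrm [ 1.26  2.99 -0.03] Mfrm [ 0.767 -0.013  0.057] rot [ 3.1415e+00  1.0000e-04 -2.2330e-01] op 15.4
pos [521.08 119.01 191.48] Ffrm [ 0.53  0.69 -0.13] Mfrm [0.283 0.013 0.111] rot [ 3.1414e+00  1.0000e-04 -2.2330e-01] op 15.0
pos [521.09 119.07 186.98] Ffrm [-0.94  0.19  0.96] Mfrm [ 0.085 -0.001  0.088] rot [ 3.1415e+00  1.0000e-04 -2.2330e-01] op 15.1
```

```bash
python3 -m crank '{"dp":[[0,0,0.002],[0,0,0.002],[0,0,0.002],[0,0,0.002]],"angular":[[0,0,0],[0,0,0],[0,0,0],[0,0,0]],"fingers":[0.01,0.01,0.01,0.01]}'>/dev/null; python3 st.py
python3 -m crank '{"dp":[[0,0.0001,0.002],[0,0,0.002],[0,0,0.002],[0,0,0.001]],"angular":[[0,0,0],[0,0,0],[0,0,0],[0,0,0]],"fingers":[0.01,0.01,0.01,0.01]}'>/dev/null; python3 st.py
python3 -m crank '{"dp":[[0,0,0.001],[0,0,0.0005],[0,0,0]],"angular":[[0,0,0],[0,0,0],[0,0,0]],"fingers":[0.01,0.01,0.01]}'>/dev/null; python3 st.py
```

```text
pos [521.1  119.06 178.95] Ffrm [-0.36 -0.49  1.73] Mfrm [-0.224  0.048  0.118] rot [ 3.1415  0.     -0.2234] op 15.1
pos [521.06 119.04 171.97] Ffrm [ 0.41 -2.09  1.51] Mfrm [-0.22   0.01   0.079] rot [ 3.1415e+00  1.0000e-04 -2.2330e-01] op 15.3
pos [521.04 119.04 170.51] Ffrm [ 1.18 -1.22 -1.99] Mfrm [-0.101 -0.179  0.094] rot [ 3.1415e+00  1.0000e-04 -2.2330e-01] op 15.3
```

Drag is about 3 N and steady, so it's snug. Last millimetres gently.

```bash
python3 -m crank '{"dp":[[0,0.0001,0.0005],[0,0,0.0005],[0,0,0]],"angular":[[0,0,0],[0,0,0],[0,0,0]],"fingers":[0.01,0.01,0.01]}'>/dev/null; python3 st.py
python3 -m crank '{"dp":[[0,0,0.0005],[0,0,0]],"angular":[[0,0,0],[0,0,0]],"fingers":[0.01,0.01]}'>/dev/null; python3 st.py
python3 -m crank '{"dp":[[0,0,0.0005],[0,0,0]],"angular":[[0,0,0],[0,0,0]],"fingers":[0.01,0.01]}'>/dev/null; python3 st.py
```

```text
pos [521.09 119.   169.57] Ffrm [ 0.78 -0.81  0.54] Mfrm [-0.048 -0.094  0.079] rot [-3.1416 -0.     -0.2232] op 15.4
pos [521.05 119.   169.05] Ffrm [ 0.21 -1.09  0.63] Mfrm [ 0.049 -0.087  0.134] rot [ 3.1416e+00  1.0000e-04 -2.2320e-01] op 15.3
pos [521.04 118.98 168.59] Ffrm [-0.93 -1.09  0.64] Mfrm [-0.012 -0.001  0.085] rot [ 3.1416e+00  1.0000e-04 -2.2320e-01] op 15.0
```

```bash
python3 -m crank '{"dp":[[0,0,0.0004],[0,0,0]],"angular":[[0,0,0],[0,0,0]],"fingers":[0.01,0.01]}'>/dev/null; python3 st.py
python3 -m crank '{"dp":[[0,0,0.0004],[0,0,0]],"angular":[[0,0,0],[0,0,0]],"fingers":[0.01,0.01]}'>/dev/null; python3 st.py
```

```text
pos [521.06 118.99 168.55] Ffrm [-3.39 -2.47 10.99] Mfrm [-0.27   0.619  0.119] rot [-3.1413  0.     -0.2233] op 15.1
pos [521.04 119.   168.51] Ffrm [-5.95 -2.16 19.33] Mfrm [-0.49   1.143  0.046] rot [-3.1411  0.     -0.2233] op 15.5
```

Firm stop at 168.5 mm, as expected. Ease off, release, back away and check from the same viewpoint as before.

```bash
python3 -m crank '{"dp":[[0,0,-0.0006],[0,0,0],[0,0,0],[0,0,0],[0,0,0],[0,0,-0.02],[0,0,-0.03],[0,0,-0.02]],"angular":[[0,0,0],[0,0,0],[0,0,0],[0,0,0],[0,0,0],[0,0,0],[0,0,0],[0,0,0]],"fingers":[0.01,0.05,0.05,0.05,0.05,0.05,0.05,0.06]}'
python3 -m crank '{"dp":[[-0.024,-0.0015,0],[-0.025,-0.0015,0],[0,0,0.043],[0,0,0],[0,0,0],[0,0,0]],"angular":[[0,0,0],[0,0,0],[0,0,0],[0,0,0],[0,0,0],[0,0,0]],"fingers":[0.0854,0.0854,0.0854,0.0854,0.0854,0.0854]}'
python3 -c "
from h import *
c=read_camera('wrist');np.savez('wc.npz',**c)
q=np.array([519.92,117.73,-.223]);P,C=cloud(c);co,si=np.cos(q[2]),np.sin(q[2]);d=P[:,:2]-q[:2];l=np.c_[co*d[:,0]+si*d[:,1],-si*d[:,0]+co*d[:,1]]
for lo,hi in((-61,-50),(-45,-20),(20,45),(50,61)):
    m=(l[:,0]>lo)&(l[:,0]<hi)&(l[:,1]>-3)&(l[:,1]<6)&(P[:,2]<110);print('crossbar',lo,hi,m.sum(),np.median(P[m,2]),end=' ')
m=(P[:,2]>84)&(P[:,2]<95)&(abs(l[:,0])<75)&(abs(l[:,1]-3)<20);print(np.percentile(l[m],[2,98],axis=0))
"; sed -i 's/(30),row(-30)/(30),row(20)/' cmp.py; python3 cmp.py
```

```text
t: 41.22
tool_pos: [521.2, 119.0, 239.5]
tool_rot: [-3.141, -0.001, -0.223]
wrist_force: [0.4, 0.5, 0.5]
opening: 59.8
gripper_force: 0.0
t: 41.98
tool_pos: [474.6, 132.7, 196.5]
tool_rot: [-3.141, -0.001, -0.224]
wrist_force: [-0.4, -0.2, -1.0]
opening: 85.3
gripper_force: 0.0
crossbar -61 -50 261 89.93832845972766 crossbar -45 -20 581 89.86618963742718 crossbar 20 45 932 89.75296931313355 crossbar 50 61 454 89.76312873832882 [[-58.89783929  -5.84397639]
 [ 60.25401847   9.46287558]]
clamp back (np.float64(2.96), [np.float64(808.3242419362068), np.float64(831.9728135205805)], 2.12, 0.02)
end outer (np.float64(0.03), [np.float64(1159.5324291586876), np.float64(1159.80832926929)], 169.18, 0.0)
end inner (np.float64(-0.08), [np.float64(1035.128723397851), np.float64(1034.5230560302734)], -0.02, 0.09)
mould hole (np.float64(-0.02), [np.float64(136.59852635860443), np.float64(136.45776957273483)], -0.06, 0.12)
(1120, 1280)
```

View pics/cmp.png

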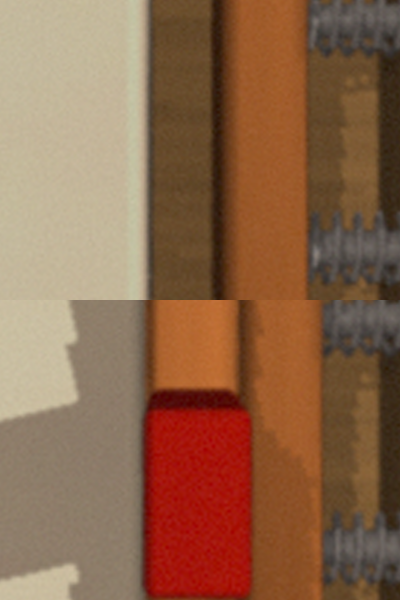

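The red board has pushed the clamp back 2.96 mm (edge col 307 → 322), and its crossbar is level at 89.8–89.9 mm at both ends. It is snug and home. Retreat and hand in.

```bash
python3 -m crank '{"dp":[[0,0,-0.04],[0,0,-0.06],[-0.01,0,-0.02],[0,0,0],[0,0,0],[0,0,0]],"angular":[[0,0,0],[0,0,0],[0,0,0],[0,0,0],[0,0,0],[0,0,0]],"fingers":[0.0854,0.0854,0.0854,0.0854,0.0854,0.0854]}' && python3 -c "
from cell import *
print(hand_in())"
```

```text
t: 42.78
tool_pos: [464.1, 134.8, 314.6]
tool_rot: [3.141, 0.001, -0.224]
wrist_force: [-0.3, -0.7, 0.1]
opening: 85.2
gripper_force: 0.0
the job is handed in; nothing more can be done
None
```

The red 18 mm board is snug in the gap with its crossbar on both rails (clamp pushed back 2.96 mm); the green 15 mm board went in loose and hangs back in the rack, yellow was left in its place, and the job was handed in at about 43 s.

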